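# Show the apprentice which ring goes in which pocket

## Robot

A 6-joint arm with a two-finger parallel gripper is mounted at the origin on the work surface. World frame = base frame: x ahead of the robot, y to its left, z up, the work surface at z = 0. Lengths are in m, angles in rad, forces in N, time in s.
With the tool pointing down it reaches from about 0.375 to 0.975 m from the base axis. Payload 3.8 kg.
Tool frame: the origin (TCP) lies midway between the tips of the shut fingers; the grasp point (between the pads) lies 19 mm behind it; x points along the fingers, y is the direction in which the jaws open and shut, and the axes are right-handed (so a half turn about x gives the same grasp; the last joint's range is limited). The gripper opens to 88 mm and grips with 3 to 60 N. Pads are 18 mm wide; open, the fingers measure 123 mm over their backs; the gripper's body (75 mm by 187 mm) begins 45 mm behind the grasp point.
Start: joints at [-0.037, 0.264, 1.604, -0, 1.274, -0.037], TCP at [0.675, -0, 0.239] pointing down, gripper open.
Joint ranges: [-2.63, 2.63], [-0.94, 2.18], [0.31, 2.57], [-1.31, 4.45], [0, 2.66], [-2.55, 2.55]. Speed limits (rad/s): [2.57, 2.57, 3.14, 3.14, 3.14, 3.14].

## Interface

Orientations are given as a rotation vector (axis times angle).
In Python, from cell import manip, inverse_kinematics, cams, order gives the robot as it stands. Calls block until the motion is done:
- manip.move_pose(position, orientation): joint-space move of the TCP to a pose.
- manip.move_linear(position, rate=0.15, rot=None): straight line of the TCP; rot=None keeps the orientation; rate is the mean speed in m/s.
- manip.set_joints(angles): joint-space move.
- manip.set_gripper(opening, force=None): finger opening in m; force is the grip in N (None keeps the last); returns when the fingers have stopped.
- manip.dwell(seconds).
- inverse_kinematics(position, orientation): joint angles nearest the present ones, or None.
- manip.state(): the state.
- cams.capture(name): name is "scene" or "side" or "wrist"; returns a dict with "image" (480x640x3 uint8, blue, green, red), "z_map" (480x640 float32, m along the optical axis (not along the pixel's ray), 0 where there is no reading), "intrinsics" (3x3 intrinsics, pixels), "k1" (the pictures are not rectified: a ray, as slopes to the right and down, at radius r is drawn at 1 + k1 r^2 times it, then the intrinsics apply), "position" and "orientation" of the camera in the world; the wrist camera has in their place "T_tool_cam" (4x4, takes a point from camera to tool coordinates, whose origin is the TCP and whose axes are the tool frame's). Camera axes: x right, y down, z forward; pixel columns grow to the right and rows downward; lengths in m; the calibration is good to about 2 mm. A picture is of the moment at which its call begins: read the wrist's pose just before it.
A pose or a line that the arm cannot do raises manip.IKError and nothing moves.
- order.close_job(): hands the job in, once; it reports no verdict.
The state is a dict: "clock": time; "joint_pos": joint angles; "joint_velocities": joint speeds; "tau": joint torques, N m; "tool_pos": TCP position; "tcp_rot": TCP orientation; "contact_force": force on the tool from outside, world axes, zero at the start; "moment": the same for the moment, N m; "gripper_width": finger opening in m.
Only numpy, scipy, OpenCV 4.12 (cv2) and the standard library are available. Lean on these libraries where they do the work, as an engineer would, in place of code of your own. Each camera call takes 0.05 s, during which the arm holds its last target. There are 200 camera calls.

## Task

Ring for the apprentice by pressing the plunger of the call bell down with the fingertips, then show what goes where: point down at the smallest of the three case rings, holding the fingertips just above its middle (a finger's width or two clear of it) for two seconds, and after that point in the same way, for two seconds, at the middle of the one empty pocket of the parts tray, and finish still pointing there. Of the things on the bench touch only the bell, leave everything where it is, and do not bring the fingertips down low over any other ring or any filled pocket.

Things in the scene. Friction and masses are not known exactly. Their poses are not given: they have to be found in the camera images.
- sheet: the sheet of white paper under the three rings, 110 (x) x 250 (y) mm, 2 mm thick, fixed flat on the bench. Origin at the centre of its underside; z up.
- ring_small: the smallest of three loose plain dark steel watch-case rings lying flat on a sheet of white paper (250 x 110 mm, 2 mm thick): outer diameter 28 mm, inner 19 mm, 6 mm high, its top 8 mm above the bench. Origin at the centre of its underside; z up.
- ring_medium: the middle-sized dark steel ring on the paper: outer diameter 40 mm, inner 30 mm, 6 mm high. Origin at the centre of its underside; z up.
- ring_large: the largest dark steel ring on the paper: outer diameter 54 mm, inner 43 mm, 6 mm high. The three rings lie in a row about 78 mm apart, in any order. Origin at the centre of its underside; z up.
- tray: low grey plastic parts tray fixed on the bench, 130 x 130 mm, 12 mm high, divided by 4 mm walls into four square pockets (2 x 2), each about 59 mm wide, their centres at x, y = +-31.5 mm in the tray's frame. Three pockets hold one watch part each. Origin at the centre of its underside; z up.
- empty_pocket: the middle of the floor of the tray's one empty pocket, 4 mm above the bench and 8 mm below the tray's rim; a bare grey floor. Which of the four pockets it is varies.
- gear: brass wheel, 38 mm across, with a short arbor, 9 mm high, lying in one pocket. Origin at the centre of its underside; z up.
- barrel: brass drum, 24 mm in diameter, 10 mm high, standing in one pocket. Origin at the centre of its underside; z up.
- case_back: flat steel disc, 42 mm in diameter, 3 mm thick, lying in one pocket. Origin at the centre of its underside; z up.
- bell_top (a point): centre of the top face of the call bell's plunger: a round steel knob 18 mm in diameter, 6 mm thick, its top 56 mm above the bench when up. The bell is a steel dome 64 mm across on a 70 mm dark foot, fixed to the bench.
- bell_plunger (a joint): travel of the bell's plunger: 0 up, 0.005 m fully pressed straight down; the bell rings at 0.004 m. A spring pushes it back up; it needs about 1 N to start and 4 N to be fully down.
- loupe: bystander: black eyeglass loupe standing on the bench between the paper and the tray, 36 mm across, 28 mm high. Origin at the centre of its underside; z up.
- blower: bystander: reddish-brown pear-shaped air blower, 68 mm across, 88 mm high, behind the paper. Origin at the centre of its underside; z up.
- jar: bystander: low glass jar with a knobbed lid, 86 mm across, 74 mm high, behind the paper. Origin at the centre of its underside; z up.
- screwdriver: bystander: screwdriver, 150 mm long, lying on the bench behind the tray. Its x axis runs along it.

How it is judged:
By the outcome, as a careful person would: the job done as asked, in the order asked, and still so for the second after the job is handed in, with the robot touching nothing.
It also fails if it takes over 51 s, if anything falls off the work surface, if the arm or the gripper's body presses on something with over 40 N, if the wrist force passes 120 N, or if a joint passes its speed limit or range.

## Working session

There is one attempt and no reset: what is moved stays moved. The work goes in short steps, each a Python script; the robot and the scene stay as the last script left them, time stands still between calls to the robot, and variables do not carry over. Pictures are saved under pics/ and viewed, about 8 in all and at most 12, crops included, and the job is handed in when it is done.

```bash
mkdir -p pics; ls; cat > h.py <<'E'
import numpy as np, cv2
from scipy.spatial.transform import Rotation as R
from cell import manip, inverse_kinematics, cams, order
def rot(o):
    o=np.asarray(o,float)
    return o if o.shape==(3,3) else R.from_rotvec(o).as_matrix() if o.size==3 else R.from_quat(o).as_matrix()
def cap(name):
    s=manip.state(); c=cams.capture(name)
    if name=="wrist":
        T=np.eye(4); T[:3,:3]=rot(s["tcp_rot"]); T[:3,3]=s["tool_pos"]; T=T@np.array(c["T_tool_cam"])
        c["P"],c["Rm"]=T[:3,3],T[:3,:3]
    else: c["P"],c["Rm"]=np.array(c["position"]),rot(c["orientation"])
    return c
def rays(c,uv):
    K=np.array(c["intrinsics"]); uv=np.atleast_2d(np.asarray(uv,float))
    d=cv2.undistortPoints(uv.reshape(-1,1,2),K,np.array([c["k1"],0,0,0.])).reshape(-1,2)
    return np.c_[d,np.ones(len(d))]@c["Rm"].T
def onplane(c,uv,z):
    r=rays(c,uv); return c["P"]+r*((z-c["P"][2])/r[:,2])[:,None]
E
python3 - <<'E'
from h import *
s=manip.state(); print(s["clock"],s["tcp_rot"],s["gripper_width"],s["contact_force"])
for n in ("scene","side","wrist"):
    c=cap(n); cv2.imwrite(f"pics/{n}0.png",c["image"]); print(n,c["P"],c["Rm"][:,2],c["k1"],np.array(c["intrinsics"])[0])
E
```

```text
pics
0.0 [ 1.20824937  1.21082945 -1.21080751] 0.08811958785130998 [-0.50401836  0.83400878 -0.20849696]
scene [1.08651307 0.48934952 0.70847977] [-0.54622379 -0.49508671 -0.67566909] -0.16764437472084454 [546.24231938   0.         326.18522778]
side [ 0.1343563  -0.5399981   0.72362132] [ 0.45264236  0.57949992 -0.67771287] -0.08982010807300206 [508.51501193   0.         319.0776219 ]
wrist [0.67383756 0.07016595 0.38409058] [-0.00121391 -0.2726189  -0.96212133] 0.02403346994930102 [407.10146638   0.         323.16706207]
```

View pics/scene0.png

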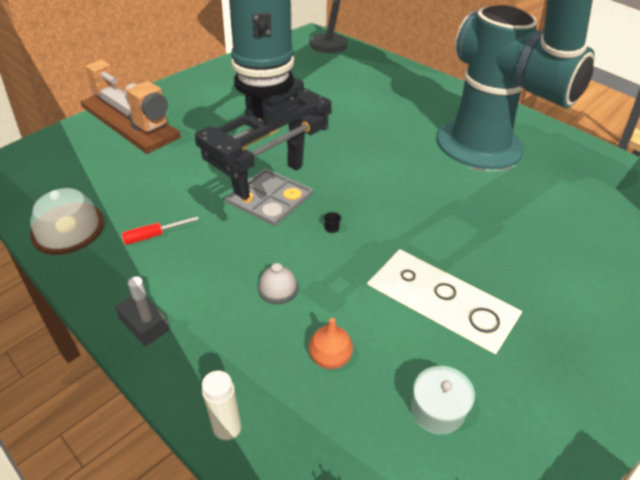

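View pics/side0.png

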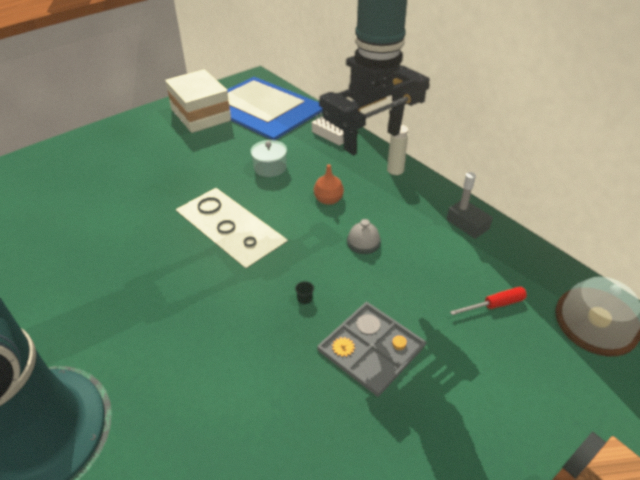

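View pics/wrist0.png

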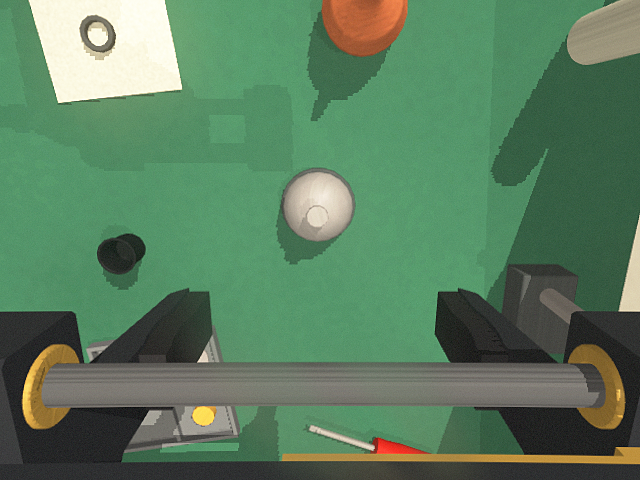

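The side view shows the rings (small at ~(250,242)), the bell knob at ~(365,223), and the tray with its empty pocket at ~(375,368), the corner nearest that camera. In the scene view the knob is at (277,267) and the small ring at (408,275). In the wrist view the knob is at (317,216) and the small ring at (98,34).

```bash
python3 - <<'E'
from h import *
print(np.round(rot(manip.state()["tcp_rot"]),2))
def ring(c,uv,half=22):
    g=cv2.cvtColor(c["image"],cv2.COLOR_BGR2GRAY); u,v=uv
    m=np.zeros_like(g); w=g[max(v-half,0):v+half,u-half:u+half]
    m[max(v-half,0):v+half,u-half:u+half]=(w<130)*255
    cs,_=cv2.findContours(m,cv2.RETR_EXTERNAL,cv2.CHAIN_APPROX_NONE)
    k=[q for q in cs if cv2.boundingRect(q)[2]>6 and cv2.pointPolygonTest(cv2.convexHull(q),(float(u),float(v)),False)>=0]
    k=max(k,key=cv2.contourArea).reshape(-1,2); p=onplane(c,k,0.005)
    (x,y),r=cv2.minEnclosingCircle(p[:,:2].astype(np.float32)); return x,y,2*r
for n,pl,rg in (("scene",(277,266),(408,275)),("side",(365,222),(250,242)),("wrist",(317,216),(98,34))):
    c=cap(n); print(n,"plunger",onplane(c,pl,.056)[0],"ring",ring(c,rg,14 if n!="wrist" else 30))
    if n=="side":
        t=onplane(c,[(367,304),(425,345),(377,392),(319,348)],.012); print(t[:,:2],t.mean(0)); print("floor",onplane(c,(375,368),.004))
        im=c["image"][290:405,305:440]; cv2.imwrite("pics/tray.png",cv2.resize(im,None,fx=5,fy=5,interpolation=cv2.INTER_CUBIC))
E
```

```text
[[-0.  1.  0.]
 [ 0.  0. -1.]
 [-1. -0. -0.]]Traceback (most recent call last):
  File "<stdin>", line 12, in <module>
  File "<stdin>", line 9, in ring
ValueError: max() iterable argument is empty
```

```bash
cat > m.py <<'E'
from h import *
def ring(c,uv,half):
    g=cv2.cvtColor(c["image"],cv2.COLOR_BGR2GRAY); u,v=uv
    y0,x0=max(v-half,0),u-half; w=g[y0:v+half,x0:u+half]
    t,m=cv2.threshold(w,0,255,cv2.THRESH_BINARY_INV+cv2.THRESH_OTSU)
    n,l,st,ce=cv2.connectedComponentsWithStats(m)
    i=1+np.argmin([np.hypot(*(a-[u-x0,v-y0])) for a in ce[1:]])
    q=np.argwhere(l==i)[:,::-1]+[x0,y0]; p=onplane(c,q,0.006)[:,:2]
    (x,y),r=cv2.minEnclosingCircle(p.astype(np.float32)); return np.round([x,y,2*r,t],4)
E
python3 - <<'E'
from m import *
for n,pl,rg in (("scene",(277,266),(408,275)),("side",(365,222),(250,242)),("wrist",(317,216),(98,34))):
    c=cap(n); print(n,"plunger",onplane(c,pl,.056)[0],"ring",ring(c,rg,11 if n!="wrist" else 28))
    if n=="side":
        t=onplane(c,[(367,304),(425,345),(377,392),(319,348)],.012); print(t[:,:2],t.mean(0)); print("floor",onplane(c,(375,368),.004))
        im=c["image"][290:405,305:440]; cv2.imwrite("pics/tray.png",cv2.resize(im,None,fx=5,fy=5,interpolation=cv2.INTER_CUBIC))
E
```

```text
scene plunger [ 6.66946988e-01 -3.10789302e-05  5.60000000e-02] ring [4.866e-01 1.446e-01 3.040e-02 1.980e+02]
side plunger [ 0.66940141 -0.00300685  0.056     ] ring [4.865e-01 1.399e-01 3.560e-02 1.810e+02]
[[ 0.55844328 -0.13442931]
 [ 0.57455879 -0.26097472]
 [ 0.45242954 -0.2744238 ]
 [ 0.43306064 -0.15410201]] [ 0.50462306 -0.20598246  0.012     ]
floor [[ 0.48323435 -0.23737983  0.004     ]]
wrist plunger [ 0.66899911 -0.00071143  0.056     ] ring [4.854e-01 1.437e-01 2.980e-02 1.780e+02]
```

View pics/tray.png

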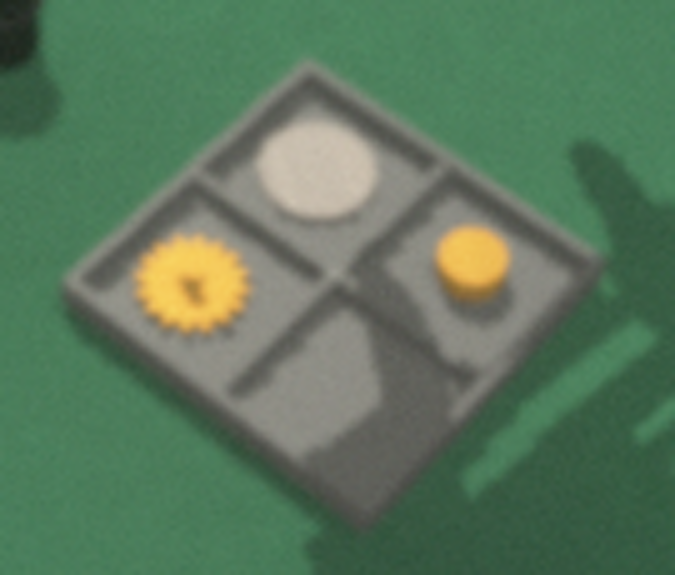

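The empty pocket (bare floor, half in the gripper's shadow) is the lower one in the crop. Knob estimates agree to about 3 mm, so I'll press the bell now.

```bash
python3 - <<'E'
from m import *
manip.set_gripper(0.0)
q=manip.state()["tcp_rot"]
manip.move_pose([.6685,-.001,.10],q); manip.move_linear([.6685,-.001,.064],rate=.08); manip.dwell(.3)
f0=np.array(manip.state()["contact_force"]); print(f0)
for z in np.arange(.058,.0475,-.001):
    manip.move_linear([.6685,-.001,z],rate=.02); s=manip.state(); f=np.array(s["contact_force"])-f0
    print(round(z,4),round(s["tool_pos"][2],4),np.round(f,2))
    if f[2]>6: break
manip.dwell(.3); s=manip.state(); print(s["tool_pos"],np.array(s["contact_force"])-f0,s["gripper_width"])
c=cap("side"); cv2.imwrite("pics/bell.png",cv2.resize(c["image"][120:290,270:470],None,fx=3.5,fy=3.5))
manip.move_linear([.6685,-.001,.12],rate=.15); print(manip.state()["clock"])
E
```

```text
[ 0.15222793 -0.35597526 -0.51380095]
0.058 0.0576 [-0.45  0.21 -0.35]
0.057 0.057 [ 0.2   0.41 -0.06]
0.056 0.0563 [-0.15  0.39  2.14]
0.055 0.0552 [-0.1   0.18  1.82]
0.054 0.0542 [-0.17  0.47  1.79]
0.053 0.0532 [0.46 0.6  3.24]
0.052 0.0522 [1.06 0.04 4.42]
0.051 0.0514 [0.13 0.51 5.42]
0.05 0.0513 [-2.23  0.53  9.68]
[ 0.66886522 -0.00103076  0.05134352] [-1.69218994  1.42643259  9.95048691] 0.0003701588235174626
6.5833
```

View pics/bell.png

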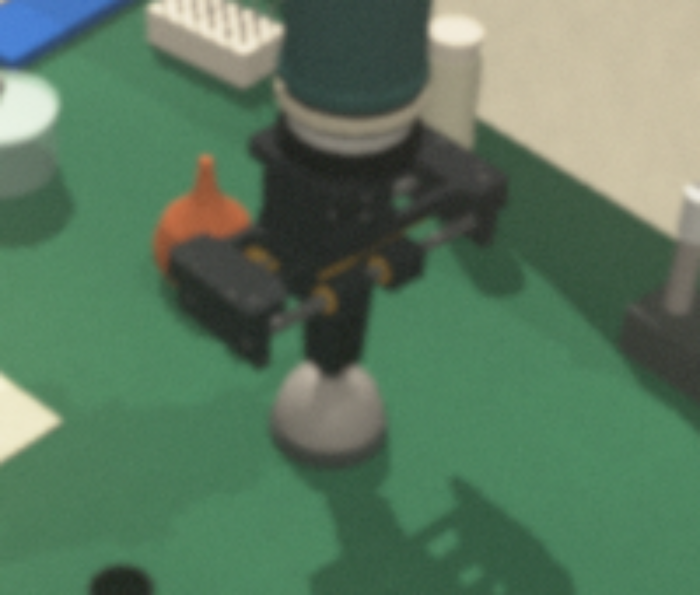

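The press reached its stop: travel was about 5 mm (0.0563 to 0.0513) and the force rose to 10 N. The picture shows the shut fingertips on the knob. Next I look at the ring and the tray from close up, staying high.

```bash
python3 - <<'E'
from m import *
q=manip.state()["tcp_rot"]
manip.move_linear([.66,-.001,.17],rate=.2)
manip.move_pose([.479,-.30,.17],q); manip.dwell(.2)
c=cap("wrist"); np.save("tray.npy",{k:c[k] for k in("image","P","Rm","intrinsics","k1")},allow_pickle=True); cv2.imwrite("pics/trayw.png",c["image"])
manip.move_pose([.486,.09,.17],q); manip.dwell(.2)
c=cap("wrist"); np.save("ring.npy",{k:c[k] for k in("image","P","Rm","intrinsics","k1")},allow_pickle=True); cv2.imwrite("pics/ringw.png",c["image"])
print(manip.state()["clock"],manip.state()["tool_pos"])
E
```

```text
10.25 [0.48630759 0.08919316 0.16998565]
```

View pics/trayw.png

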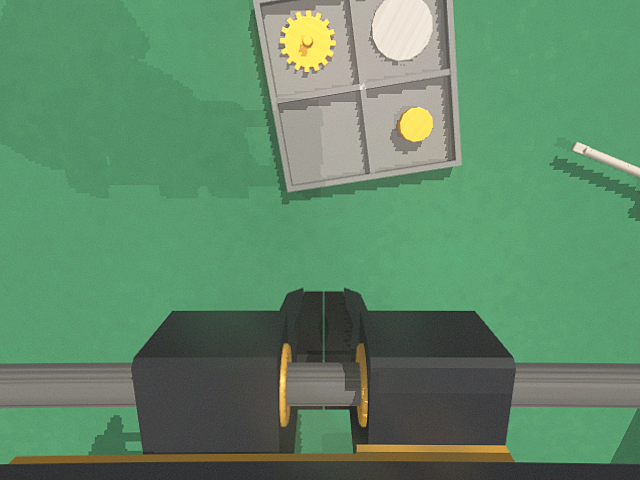

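View pics/ringw.png

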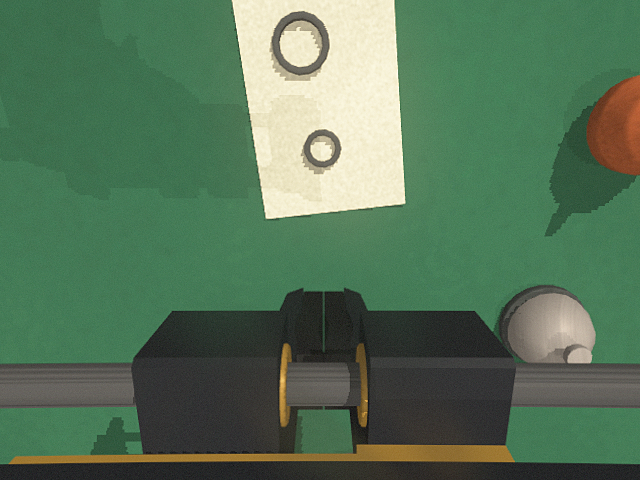

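Wrist views: the small ring is at (322,149). For the tray, the cross is at (362,87), the outer corner by the empty pocket at (289,191) and the other near corner at (461,165).

```bash
python3 - <<'E'
from m import *
t=np.load("tray.npy",allow_pickle=True).item(); r=np.load("ring.npy",allow_pickle=True).item()
ctr,A,B=onplane(t,[(362,87),(289,191),(461,165)],.012)[:,:2]
u=(B-A)/np.linalg.norm(B-A); n=np.array([-u[1],u[0]])
if n@(ctr-A)<0: n=-n
e1=ctr-31.5e-3*(u+n); e2=A+33.5e-3*(u+n)
fl=onplane(t,[(323,138)],.004)[0,:2]
print("AB",np.linalg.norm(B-A),"ctr",ctr,"pocket",e1,e2,fl)
rg=ring(r,(322,149),24); ctr2=onplane(r,[(322,149)],.008)[0]; print("ring",rg,ctr2)
pk=(e1+e2)/2; rp=(rg[:2]+ctr2[:2])/2
if np.hypot(*(pk-[.479,-.239]))>.008 or np.hypot(*(rp-[.486,.1435]))>.006: raise SystemExit("disagree")
q=manip.state()["tcp_rot"]
def point(p):
    manip.move_pose([*p,.13],q); manip.move_linear([*p,.030],rate=.1); manip.dwell(2.8); s=manip.state(); print(p,s["tool_pos"],s["clock"])
point(rp)
c=cap("scene"); a=c["image"][220:340,340:500]; c=cap("side"); b=c["image"][160:280,170:330]
cv2.imwrite("pics/atring.png",cv2.resize(np.hstack([a,b]),None,fx=2.4,fy=2.4))
manip.move_linear([*rp,.13],rate=.15)
point(pk)
c=cap("scene"); a=c["image"][130:250,190:350]; c=cap("side"); b=c["image"][290:410,295:455]
cv2.imwrite("pics/atpocket.png",cv2.resize(np.hstack([a,b]),None,fx=2.4,fy=2.4))
E
```

```text
AB 0.12843463108654724 ctr [ 0.50614479 -0.20264063] pocket [ 0.47969398 -0.2384855 ] [ 0.48150414 -0.23746231] [ 0.4788709  -0.23729872]
ring [4.829e-01 1.419e-01 3.270e-02 1.760e+02] [0.48477254 0.14320442 0.008     ]
[0.48383627 0.14255221] [0.48383858 0.14256586 0.03000595] 14.5667
[ 0.48059906 -0.2379739 ] [ 0.48059556 -0.23794547  0.02998473] 20.85
```

```bash
python3 -c "
import cv2,numpy as np
cv2.imwrite('pics/both.png',np.vstack([cv2.imread('pics/atring.png'),cv2.imread('pics/atpocket.png')]))"
```

```text
(no output)
```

View pics/both.png

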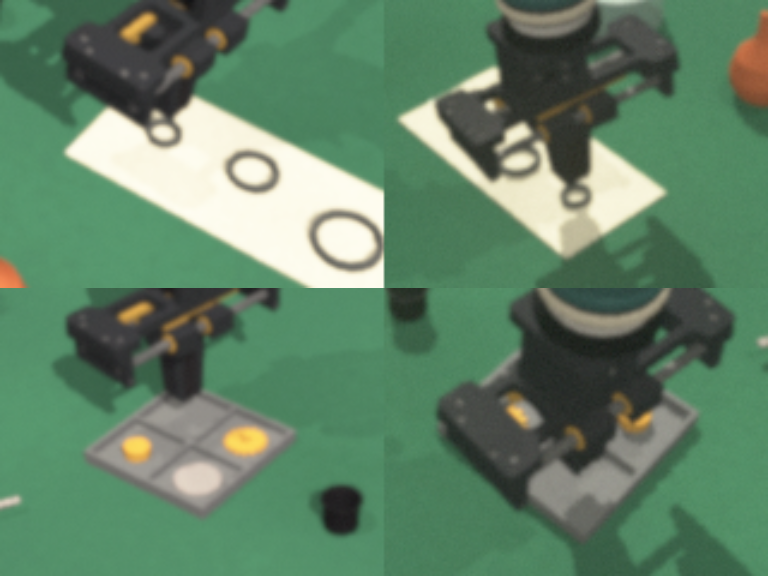

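Top row: the fingertips hover just over the smallest ring in both views, nothing has moved and the ring is untouched. Bottom row: they hover over the empty pocket, while gear, barrel and disc stay in place. I'm handing the job in.

```bash
python3 - <<'E'
from h import *
s=manip.state(); print(s["clock"],s["tool_pos"],s["contact_force"]); order.close_job()
E
```

```text
20.95 [ 0.480602   -0.23798478  0.03000327] [-0.71083057 -0.86389376 -0.11982099]
the job is handed in; nothing more can be done
```

The job is done as asked and handed in at about 21 s on the robot's clock, well under the 51 s limit; no verdict is reported.

- **Bell:** I pressed the plunger with the shut fingertips until it stopped. Travel was about 5 mm (it rings at 4 mm), with about 10 N at the tips.
- **Smallest ring:** I pointed down at it for 2.8 s with the fingertips about 22 mm above its top.
- **Empty pocket:** I pointed for 2.8 s about 26 mm above its floor, which is 18 mm above the rim. The arm is still pointing there.

**Last checks:** pictures from two cameras at each stop show the fingertips over the right ring and the right pocket, with nothing visibly moved. The force reading at the end was only sensor noise.

**Disagreements:**
- **Ring centre:** the close-up reading was 2 to 3 mm off the earlier ones, probably because its shadow was included in the outline. I used the average of two close-up readings, so the pointing may be about 2 mm off the ring's middle.
- **Pocket centre:** estimates agreed to about 2.6 mm.

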